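# Shut, pin and squeeze the split sweet mould

### The arm

A 7-joint arm with a two-finger parallel gripper is mounted at the origin on the work surface. World frame = base frame: x ahead of the robot, y to its left, z up, the work surface at z = 0. Lengths are in m, angles in rad, forces in N, time in s.
With the tool pointing down it reaches from about 0.4 to 0.85 m from the base axis. Payload 10.4 kg.
Tool frame: the origin (TCP) lies on the centre line of the jaws, within the pads' length; the fingertips stand 17 mm ahead of it and the grasp point (between the pads) lies 2 mm behind it; z points along the fingers, y is the line along which they close (so a half turn about z gives the same grasp; the last joint's range is limited). The gripper opens to 85 mm and grips with 20 to 120 N. Pads are 22 mm wide; open, the fingers measure 114 mm over their backs; the gripper's body (76 mm by 85 mm) begins 54 mm behind the grasp point. The pads swing forward as they close: fully open they stand 13 mm farther back than shut.
Start: joints at [1.16, 0.332, -0.065, 1.46, 0.022, 1.35, -0.088], TCP at [0.236, -0.579, 0.248] pointing down, gripper open.
Joint ranges: [-2.6, 2.6], [-0.5, 2.12], [-1.47, 1.34], [0.16, 2.42], [-1.27, 4.41], [0.06, 2.06], [-2.6, 2.6]. Speed limits (rad/s): [2.22, 2.22, 2.79, 2.79, 3.14, 3.14, 3.14].

### API

Orientations are given as a unit quaternion [x, y, z, w].
In Python, from workcell import sensors, imaging, order, spotter gives the robot as it stands. The module is installed in compiled form; this text tells all that it offers.
- The arm moves only by the shell command python3 -m inch 'ROWS' [FORCE]. ROWS is JSON, a list that holds one entry, the list of rows, each a list of 7 numbers: the shift along the tool's x, y, z in m, then the turn, a rotation vector about the tool's x, y, z in rad, then the closure, from -1 (fully open) to 1 (shut). In form: [[[x, y, z, ax, ay, az, hand], ...]]. A call has 1 to 10 rows; each row is the pose to reach, as a shift and turn from the pose commanded when the call began, along the tool's axes at that moment; what a row does not reach only later rows make up. A row lasts 1/10 s, in which the tool goes at most 50 mm and 8.59 degrees, less where a joint would pass 70% of its speed; a pose out of reach is approached as far as the arm can. A call with a gripper value outside its range is refused whole. The fingers move at their own pace and stop on an object; FORCE is the grip in N (left out, the last holds). Time passes only in rows, so rows that repeat a pose let the fingers close. It gives the time, the measured TCP pose, the force, the opening and the grip force at its end, in the units of the state.
- sensors.get_obs(): the state, without advancing time (a new reading comes with each control period).
- imaging.camera(name): name is "scene" or "side" or "wrist"; returns the picture (384x512x3 uint8, blue, green, red); there is no depth.
- imaging.calibration(name): a dict with "mtx" (3x3 intrinsics, pixels), "D" ([k1, k2, p1, p2, k3] as OpenCV has them; the pictures are not rectified), "R" (3x3) and "t" (3): a world point X has camera coordinates R X + t; the wrist camera has in their place "tool_from_camera" (4x4, takes a point from camera to tool coordinates, whose origin is the TCP and whose axes are the flange's). Camera axes: x right, y down, z forward; pixel columns grow to the right and rows downward; lengths in m; the calibration is good to about 2 mm. A picture is of the moment at which its call begins: read the wrist's pose just before it. calibration takes no time and is no camera call.
- order.hand_in(): hands the job in; it is judged then, once.
Trained networks look in the newest picture that a camera, given by its name, has taken for a name from the list of things; names that differ only in an ending like _2 or _b are one class to them, and where a whole thing is asked for, a point or a joint stands for the part that bears it (a point fixed in the world has none). Each returns a list of dicts, best first, with "conf" (0 to 1); they miss things now and then, are a little off and sometimes report something else, mostly with a low value. They report only what shows in the picture. A call takes as long as a camera call. They do not tell look-alikes from the thing itself.
- spotter.look_for(label, camera): "pixel" ([column, row] in pixels, amid what is visible of it).
The state is a dict: "clock": time; "joint_pos": joint angles; "joint_velocities": joint speeds; "tau": joint torques, N m; "position": TCP position; "ee_rot": TCP orientation; "ft_force": force on the tool from outside, world axes, zero at the start; "torque": the same for the moment, N m; "grip_width": opening from 0.0 (shut) to 1.0 (fully open); "grasp_force": force on a finger pad.
Only numpy, scipy, OpenCV 4.12 (cv2) and the standard library are available. Lean on these libraries where they do the work, as an engineer would, in place of code of your own. Each camera call takes 0.05 s, during which the arm holds its last target. There are 200 camera calls.

### The job

Swing the blue half of the fruit-sweet mould fully shut against the fixed aluminium half, then take the red-headed locking pin out of its wooden stand and push it down through the aligned holes of both lugs until its head sits on the upper lug. Let go of the pin, then grip the two shut halves together across their thickness and finish while still squeezing them firmly shut, without letting go. Leave the jar, the bowl and the spatula where they are.

Things in the scene. Friction and masses are not known exactly. Their poses are not given: they have to be found in the camera images.
- mould: Steel base plate fixed to the table, 10 mm thick, x -65 to 65 mm, y -70 to 80 mm of its frame. Origin on the table; x points from the fixed aluminium half to the blue half, y along the halves towards the hinge, z up. The halves meet in the plane x = 0. Four bolt heads, 12 mm wide and 4 mm high, stand on it at x = +-55, y = -58 and 68 mm.
- fixed_cheek: Fixed aluminium half, same frame as the mould's. Block x -22.5 to -0.5 mm, y -65 to 60, z 12 to 60 mm; at its free end a lug x -22 to 22, y -113 to -67, z 16 to 30 mm, with a vertical 14 mm through hole at x 0, y -90.
- gate: Swinging half, blue outside, white inside. Origin on the hinge axis on the table; shut, its axes are the mould's. In its own frame: block x 0.5 to 22.5 mm (white face to blue outer face), y -135 to -10, z 12 to 60; lug x -22 to 22, y -183 to -137, z 38 to 52 mm, with a vertical 14 mm through hole at x 0, y -160. Shut, its hole lies over the lower one and both halves together are 45 mm thick.
- gate_angle (a joint): Angle of the blue half about its upright hinge, rad: 0 = fully shut (hard stop), grows as it swings away from the fixed half, counter-clockwise seen from above; starts between 0.6 and 1.2, limit 1.4. The hinge is stiff (about 0.15 N m friction), so the half stays where it is left; no spring.
- gate_hinge (a point): Point on the upright hinge axis, 60 mm above the table, at x 0, y 70 mm of the mould frame.
- squeeze_mid (a point): Point of the parting plane in the middle of the two shut halves, 40 mm above the table, at x 0, y 0 of the mould frame; its axes are those of the mould. A good place to squeeze, along x.
- lower_hole (a point): Centre of the mouth (top) of the hole in the fixed lug, 30 mm above the table. Hole 14 mm wide, with a 2 mm chamfer.
- upper_hole (a point): Centre of the mouth (top) of the hole in the blue lug, 52 mm above the table. Hole 14 mm wide, with a 2 mm chamfer. It moves with the gate.
- pin_stand: Dark wooden block 60 x 60 x 46 mm, fixed, with a vertical 14 mm through hole in its middle in which the pin starts. Origin under its centre.
- pin: Locking pin, about 0.08 kg, upright. Origin at its lower tip, z up along the pin. Steel shank 10 mm thick, 44 mm long, lowest 6 mm tapered; above it a red round head 24 mm in diameter, 34 mm high (44 to 78 mm above the tip), to grip it by. In the stand the head's underside rests on the stand's top, 46 mm above the table.
- pin_shoulder (a point): Centre of the underside of the pin's red head, 44 mm above the tip; when the pin is home it lies at the upper hole's mouth.
- sugar_jar: Bystander: glass jar with brass lid, 60 mm wide, 85 mm high. Origin under its centre.
- bowl: Bystander: white bowl, 90 mm wide, 45 mm high. Origin under its centre.
- spatula: Bystander: spatula lying flat on the table to the left. Origin about its middle.
Not all that is in view belongs to the job. What is meant by the mould is not yellow, and is the smaller of those in its own colour.

How it is judged:
By the outcome, as a careful person would: the job done as asked, in the order asked, and still so for the second after the job is handed in, while the arm keeps its last pose, push and grip.
It also fails if it takes over 72 s, if anything falls off the work surface, if the arm or the gripper's body presses on something with over 40 N, if the wrist force passes 120 N, or if a joint passes its speed limit or range.

## Working session

There is one attempt and no reset: what is moved stays moved. The work goes in short steps, Python scripts to look and compute and a shell command to move; the robot and the scene stay as the last step left them, time stands still between calls to the robot, and variables do not carry over. Pictures are saved under pics/ and viewed, at most 10 in all, crops included, and the job is handed in when it is done.

```bash
mkdir -p pics
cat > h.py <<'E'
import numpy as np, cv2
from workcell import sensors, imaging, order, spotter
from scipy.spatial.transform import Rotation as Rn
def ext(name, obs=None):
    c=imaging.calibration(name)
    K=np.array(c["mtx"]);D=np.array(c["D"])
    if name=="wrist":
        o=obs or sensors.get_obs()
        T=np.eye(4);T[:3,:3]=Rn.from_quat(o["ee_rot"]).as_matrix();T[:3,3]=o["position"]
        W=np.linalg.inv(T@np.array(c["tool_from_camera"]))
        return K,D,W[:3,:3],W[:3,3]
    return K,D,np.array(c["R"]),np.array(c["t"])
def ray(name,px,obs=None):
    K,D,R,t=ext(name,obs)
    u=cv2.undistortPoints(np.array([[px]],float),K,D)[0,0]
    d=R.T@np.array([u[0],u[1],1]);return -R.T@t,d/np.linalg.norm(d)
def atz(name,px,z,obs=None):
    c,d=ray(name,px,obs);return c+d*(z-c[2])/d[2]
def proj(name,X,obs=None):
    K,D,R,t=ext(name,obs)
    return cv2.projectPoints(np.array(X,float).reshape(-1,3),cv2.Rodrigues(R)[0],t,K,D)[0][:,0]
E
python3 - <<'E'
from h import *
o=sensors.get_obs();print({k:np.round(v,3) for k,v in o.items()})
ims=[]
for n in ["scene","side","wrist"]:
    im=imaging.camera(n);cv2.imwrite(f"pics/{n}0.png",im)
    for l in (["mould","fixed_cheek","gate","pin","pin_stand","upper_hole","lower_hole","pin_shoulder"] if n!="wrist" else ["pin","gate"]):
        print(n,l,[(np.round(r["pixel"]).tolist(),round(r["conf"],2)) for r in spotter.look_for(l,n)][:4])
E
```

```text
{'clock': np.float64(0.0), 'joint_pos': array([ 1.16 ,  0.333, -0.065,  1.461,  0.022,  1.35 , -0.088]), 'joint_velocities': array([ 0.   , -0.   ,  0.   , -0.   , -0.   , -0.001,  0.001]), 'tau': array([-0.0000e+00, -6.2545e+01,  4.9000e-02, -3.9160e+01,  1.6000e-02,
        1.0000e-02, -0.0000e+00]), 'position': array([ 0.236, -0.578,  0.248]), 'ee_rot': array([ 0.981,  0.193, -0.   , -0.001]), 'ft_force': array([ 0.315, -0.09 ,  0.319]), 'torque': array([0.013, 0.027, 0.044]), 'grasp_force': np.float64(0.0), 'grip_width': np.float64(1.001)}
scene mould [([276.0, 193.0], 0.9), ([73.0, 256.0], 0.64), ([374.0, 186.0], 0.64)]
scene fixed_cheek [([255.0, 190.0], 0.73)]
scene gate [([57.0, 261.0], 0.79), ([296.0, 190.0], 0.69), ([380.0, 192.0], 0.67)]
scene pin [([180.0, 250.0], 0.69)]
scene pin_stand [([180.0, 260.0], 0.92)]
scene upper_hole [([294.0, 187.0], 0.97), ([54.0, 258.0], 0.89), ([377.0, 191.0], 0.63), ([139.0, 329.0], 0.33)]
scene lower_hole [([253.0, 192.0], 0.94), ([293.0, 188.0], 0.49)]
scene pin_shoulder [([175.0, 251.0], 0.51)]
side mould [([351.0, 174.0], 0.96), ([230.0, 223.0], 0.93), ([146.0, 235.0], 0.66)]
side fixed_cheek [([247.0, 213.0], 0.82), ([230.0, 223.0], 0.74), ([216.0, 218.0], 0.17)]
side gate [([348.0, 161.0], 0.97), ([146.0, 222.0], 0.93), ([218.0, 218.0], 0.64)]
side pin [([280.0, 165.0], 0.59)]
side pin_stand [([285.0, 176.0], 0.62), ([217.0, 215.0], 0.43)]
side upper_hole [([346.0, 162.0], 0.92), ([144.0, 224.0], 0.77), ([281.0, 166.0], 0.74), ([218.0, 215.0], 0.69)]
side lower_hole []
side pin_shoulder [([283.0, 167.0], 0.46)]
wrist pin []
wrist gate [([121.0, 32.0], 0.63)]
```

View pics/scene0.png

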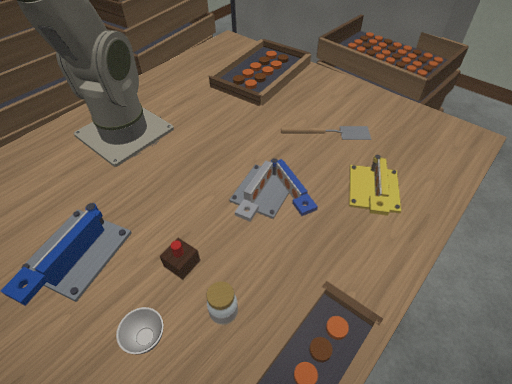

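View pics/side0.png

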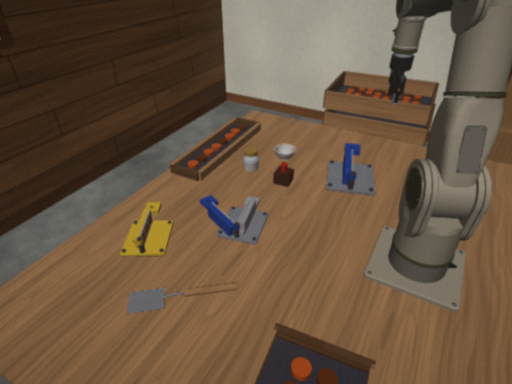

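Candidates: large blue mould at scene (70,255), small blue mould at (275,190), and yellow mould at (375,187). The yellow one is ruled out, and (275,190) is the smaller blue one, so it fits. I'll confirm it in an enlarged crop.

Run:
```python
from h import *
a=cv2.imread("pics/scene0.png")[145:230,220:330];b=cv2.imread("pics/side0.png")[185:255,190:280]
a=cv2.resize(a,None,fx=4.5,fy=4.5,interpolation=cv2.INTER_CUBIC)
b=cv2.resize(b,None,fx=3.3,fy=3.3,interpolation=cv2.INTER_CUBIC)
c=np.zeros((max(a.shape[0],b.shape[0]),a.shape[1]+b.shape[1],3),np.uint8);c[:a.shape[0],:a.shape[1]]=a;c[:b.shape[0],a.shape[1]:]=b
cv2.imwrite("pics/crop0.png",c);print(c.shape,a.shape)
for n,p in [("scene",(247,210)),("scene",(304,206))]:print(p,atz(n,p,.03 if p[0]<260 else .052))
print("pin",atz("scene",(176,244),.09),"side",atz("side",(284,166),.09))
for n,p in [("scene",(222,305)),("scene",(140,335))]:print(p,atz(n,p,.02))
```

```text
(382, 792, 3) (382, 495, 3)
(247, 210) [ 0.53484579 -0.00406793  0.03      ]
(304, 206) [0.64524971 0.08113824 0.052     ]
pin [ 0.51209063 -0.20336128  0.09      ] side [ 0.49064455 -0.16582088  0.09      ]
(222, 305) [ 0.654269   -0.21916764  0.02      ]
(140, 335) [ 0.57350325 -0.36785461  0.02      ]
```

View pics/crop0.png

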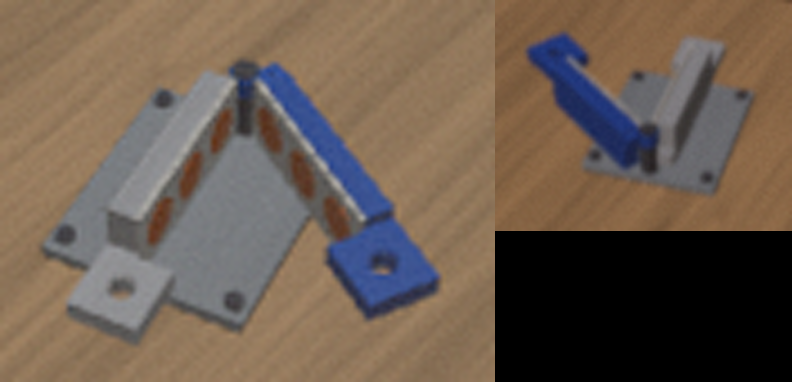

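The crop confirms that the mould at (275,190) is the small blue one: grey fixed half, blue half open, lower hole near (247,209), upper hole near (305,203). Next I fit the pose.

Run:
```python
from h import *
from scipy.optimize import least_squares
S=[((121,287),(0,-90,30),0),((163,98),(-55,68,14),0),((65,235),(-55,-58,14),0),((234,300),(55,-58,14),0),((208,73),(-22.5,60,60),0),((235,85),(-.5,60,60),0),((108,210),(-22.5,-65,60),0),((143,218),(-.5,-65,60),0),
((383,262),(0,-160,52),1),((257,78),(.5,-10,60),1),((275,65),(22.5,-10,60),1),((390,208),(22.5,-135,60),1),((362,222),(.5,-135,60),1)]
V=[((741,95),(-55,-58,14),0),((707,177),(-55,68,14),0),((594,156),(55,68,14),0),((637,75),(55,-58,14),0),((567,50),(0,-160,52),1)]
S=[((220+p[0]/4.5,145+p[1]/4.5),X,g) for p,X,g in S];V=[((190+(p[0]-495)/3.3,185+p[1]/3.3),X,g) for p,X,g in V]
def w(q,X,g):
    x,y,a,b=q;X=np.array(X)/1e3
    if g: X=Rn.from_euler('z',b).apply(X)+[0,.07,0]
    return Rn.from_euler('z',a).apply(X)+[x,y,0]
def f(q,sets=None):
    r=[]
    for n,L in sets: r+= [proj(n,[w(q,X,g) for _,X,g in L])-np.array([p for p,_,_ in L])]
    return np.vstack(r).ravel()
for nm,sets in [("scene",[("scene",S)]),("side",[("side",V)]),("both",[("scene",S),("side",V)])]:
    best=min((least_squares(f,[.55,.05,a,.9],args=(sets,),loss="soft_l1") for a in np.arange(-3,3,1)),key=lambda s:s.cost)
    q=best.x;print(nm,q.round(4),best.cost);print(f(q,sets).reshape(-1,2).round(1).tolist())
print("squeeze",w(q,(0,0,40),0),"lower",w(q,(0,-90,30),0),"upper",w(q,(0,-160,52),1),"hinge",w(q,(0,70,60),0))
for n in ["scene","side"]:
    im=cv2.imread(f"pics/{n}0.png").astype(int);B,G,R=im[...,0],im[...,1],im[...,2]
    m=((R>130)&(G<70)&(B<80)).astype(np.uint8)
    k,l,st,c=cv2.connectedComponentsWithStats(m)
    print(n,[(st[i].tolist(),c[i].round(1).tolist(),atz(n,c[i],.065).round(3).tolist()) for i in range(1,k) if st[i][4]>15])
```

```text
scene [0.5122 0.086  0.2353 0.9195] 5.0192489002275416
[[0.3, 0.3], [-0.1, -0.1], [0.1, -0.2], [0.4, -0.1], [-1.0, -1.0], [0.4, -1.2], [-0.5, -0.3], [-0.5, 0.9], [-0.2, 0.1], [-0.8, 0.3], [2.4, 0.7], [1.1, 0.0], [-0.3, -0.1]]
side [0.5083 0.0917 0.2354 0.8514] 0.1943494331097606
[[0.0, -0.3], [-0.0, 0.3], [0.1, 0.0], [-0.0, 0.3], [-0.1, -0.4]]
both [ 0.5116  0.0868 -6.0475  0.9107] 9.502688839809792
[[0.3, -0.0], [-0.1, -0.3], [0.2, -0.5], [0.5, -0.4], [-0.9, -1.3], [0.4, -1.5], [-0.5, -0.6], [-0.4, 0.6], [-0.7, 0.0], [-0.8, 0.1], [2.4, 0.4], [0.8, -0.1], [-0.7, -0.3], [-0.1, -1.4], [-0.2, -1.1], [0.1, -1.2], [-0.1, -0.8], [-2.6, -0.5]]
squeeze [0.51162323 0.08677543 0.04      ] lower [ 0.53264206 -0.00073576  0.03      ] upper [0.64108003 0.0889537  0.052     ] hinge [0.49527524 0.15483969 0.06      ]
scene [([171, 241, 10, 9, 74], [175.5, 244.6], [0.497, -0.197, 0.065])]
side [([348, 89, 5, 5, 16], [350.0, 90.6], [0.529, -1.087, 0.065]), ([367, 88, 7, 6, 24], [369.6, 90.7], [0.435, -1.134, 0.065]), ([373, 93, 8, 4, 18], [376.9, 94.6], [0.386, -1.093, 0.065]), ([403, 97, 7, 5, 20], [406.1, 98.6], [0.241, -1.102, 0.065]), ([226, 129, 13, 9, 48], [231.5, 133.1], [0.824, -0.34, 0.065]), ([204, 144, 17, 10, 62], [211.6, 148.3], [0.821, -0.186, 0.065]), ([188, 161, 10, 6, 34], [192.3, 163.0], [0.82, -0.056, 0.065]), ([281, 162, 6, 4, 17], [283.6, 163.3], [0.517, -0.22, 0.065]), ([292, 358, 19, 19, 293], [300.9, 367.1], [0.155, 0.465, 0.065])]
```

The scene and side fits agree to about 5 mm: mould at (0.512, 0.087), yaw 0.2355, gate angle about 0.9, pin near (0.497, -0.197). I'll move over the pin, turning the tool to line up with the mould axes.

```bash
python3 -m inch '[[[0.35,-0.265,-0.02,0,0,-1.418,-1],[0.35,-0.265,-0.02,0,0,-1.418,-1],[0.35,-0.265,-0.02,0,0,-1.418,-1],[0.35,-0.265,-0.02,0,0,-1.418,-1],[0.35,-0.265,-0.02,0,0,-1.418,-1],[0.35,-0.265,-0.02,0,0,-1.418,-1],[0.35,-0.265,-0.02,0,0,-1.418,-1],[0.35,-0.265,-0.02,0,0,-1.418,-1],[0.35,-0.265,-0.02,0,0,-1.418,-1],[0.35,-0.265,-0.02,0,0,-1.418,-1]]]'
python3 - <<'E'
from h import *
o=sensors.get_obs();im=imaging.camera("wrist");cv2.imwrite("pics/w1.png",im)
print(o["position"],o["ee_rot"],o["joint_pos"])
for p in ["pin","pin_stand","pin_shoulder","upper_hole","lower_hole"]:print(p,spotter.look_for(p,"wrist")[:3])
print(proj("wrist",[[.497,-.197,.08],[.533,-.001,.03],o["position"]],o), imaging.calibration("wrist")["tool_from_camera"])
E
```

```text
clock: 2.05
position: [0.463, -0.1949, 0.2691]
ee_rot: [0.614, 0.79, 0.001, 0.001]
ft_force: [0.1, -0.6, 0.2]
grip_width: 1.001
grasp_force: 0.0
[ 0.46299502 -0.194944    0.26908416] [6.13578821e-01 7.89632646e-01 1.01137905e-03 5.40348460e-04] [ 0.79029433  0.08032658 -0.50394818  1.72541201  0.03824444  1.34422042
  0.52880713]
pin [{'pixel': [287.4, 187.8], 'conf': 0.89}]
pin_stand [{'pixel': [283.3, 170.6], 'conf': 0.89}]
pin_shoulder [{'pixel': [285.6, 184.7], 'conf': 0.82}]
upper_hole [{'pixel': [111.3, 221.8], 'conf': 0.81}, {'pixel': [286.1, 181.8], 'conf': 0.37}]
lower_hole [{'pixel': [349.1, 20.5], 'conf': 0.71}]
[[281.68894544 180.7863789 ]
 [351.78578543  21.98140862]
 [253.28271068 252.89683522]] [[-1.83581983e-04 -9.62150241e-01 -2.72519505e-01  6.95591324e-02]
 [ 9.99999560e-01 -4.27287312e-04  8.34922581e-04  1.06082300e-03]
 [-9.19765089e-04 -2.72519232e-01  9.62149896e-01 -1.25488473e-01]
 [ 0.00000000e+00  0.00000000e+00  0.00000000e+00  1.00000000e+00]]
```

View pics/w1.png

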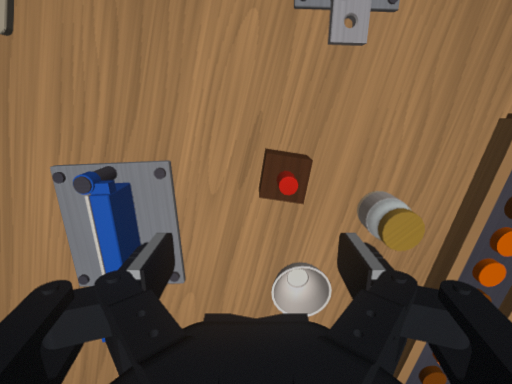

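The wrist view shows the pin head at (288,184) on the dark stand, the lower lug hole at (350,20), the bowl at (300,288) and the jar at (400,228). I'll refine the positions from these.

Run:
```python
from h import *
o=sensors.get_obs()
im=cv2.imread("pics/w1.png").astype(int);B,G,R=im[...,0],im[...,1],im[...,2]
m=((R>150)&(G<60)&(B<70)).astype(np.uint8);m[:, :240]=0;m[:,330:]=0
k,l,st,c=cv2.connectedComponentsWithStats(m);print(st[1:],c[1:])
i=1+np.argmax(st[1:,4]);print("pin at z.08",atz("wrist",c[i],.08,o),"z.063",atz("wrist",c[i],.063,o),"low",atz("wrist",(350.3,20.3),.03,o))
print("bowl",atz("wrist",(300,290),.04,o),"jar",atz("wrist",(403,229),.085,o))
```

```text
[[279 177  19  18 272]] [[288.0625     185.36764706]]
pin at z.08 [ 0.50170358 -0.20835385  0.08      ] z.063 [ 0.50479049 -0.21238152  0.063     ] low [ 0.53005528 -0.00880306  0.03      ]
bowl [ 0.56849508 -0.36993039  0.04      ] jar [ 0.65189232 -0.22831365  0.085     ]
```

```bash
python3 -m inch '[[[0.328,0.251,0.02,0,0,0,1],[0.328,0.251,0.02,0,0,0,1],[0.328,0.251,0.02,0,0,0,1],[0.328,0.251,0.02,0,0,0,1],[0.328,0.251,0.02,0,0,0,1],[0.328,0.251,0.02,0,0,0,1],[0.328,0.251,0.02,0,0,0,1],[0.328,0.251,0.02,0,0,0,1],[0.328,0.251,0.02,0,0,0,1],[0.328,0.251,0.02,0,0,0,1]]]' 20
python3 - <<'E'
from h import *
o=sensors.get_obs();im=imaging.camera("wrist");cv2.imwrite("pics/w2.png",im)
print(o["position"],o["ee_rot"],o["joint_pos"])
for p in ["upper_hole","lower_hole","gate"]:print(p,spotter.look_for(p,"wrist")[:3])
print(proj("wrist",[[.641,.089,.052],[.53,-.009,.03],[.495,.155,.06]],o))
E
```

```text
clock: 3.35
position: [0.6278, 0.1786, 0.2472]
ee_rot: [0.619, 0.786, -0.0, -0.001]
ft_force: [-0.4, -0.9, -1.0]
grip_width: -0.002
grasp_force: 0.0
[0.62777714 0.17858365 0.24724908] [ 6.18656433e-01  7.85661025e-01 -1.24327826e-04 -9.77501390e-04] [ 0.1505674   0.48475658 -0.70656198  1.35028662  0.30933547  1.41879598
 -0.30820946]
upper_hole [{'pixel': [376.1, 112.6], 'conf': 0.72}, {'pixel': [4.2, 379.3], 'conf': 0.59}, {'pixel': [198.2, 190.3], 'conf': 0.58}]
lower_hole [{'pixel': [143.4, 223.1], 'conf': 0.61}]
gate [{'pixel': [196.3, 186.1], 'conf': 0.91}, {'pixel': [380.0, 120.0], 'conf': 0.84}, {'pixel': [4.8, 379.0], 'conf': 0.4}]
[[248.36137926 240.45014342]
 [157.33737147 277.50450027]
 [138.05684268 165.76450225]]
```

View pics/w2.png

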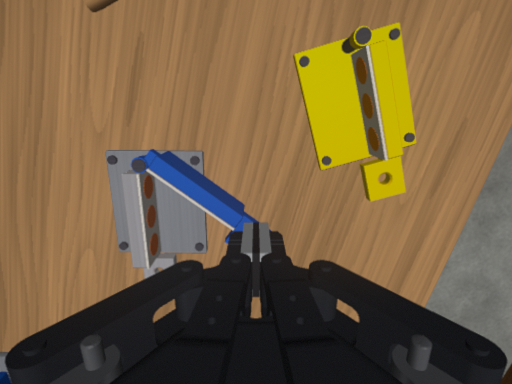

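Wrist view: mould bolts at (111,160), (195,158), (123,246) and (199,246), blue gate pointing to (245,222), and the yellow mould nearby at (360,100), which must not be touched.

```bash
cat > fit.py <<'E'
from h import *
from scipy.optimize import least_squares
def fit(o,P,cam="wrist",q0=(.512,.087,.2355)):
    X=np.array([[-55,68,14],[55,68,14],[-55,-58,14],[55,-58,14]])/1e3
    w=lambda q:Rn.from_euler('z',q[2]).apply(X)+[q[0],q[1],0]
    s=least_squares(lambda q:(proj(cam,w(q),o)-np.array(P)).ravel(),q0)
    return s.x,s.fun
E
python3 - <<'E'
from fit import *
o=sensors.get_obs()
q,f=fit(o,[(111,160),(195,158),(123,246),(199,246)]);print(q.round(4),f.round(1))
M=Rn.from_euler('z',q[2]);m=lambda p:M.inv().apply(np.array(p)-[q[0],q[1],0])*1e3
print("tcp m",m(o["position"]).round(1))
for n,p,z in [("hinge",(138,163),.065),("g1",(160,160),.06),("g2",(243,223),.06),("gout1",(183,152),.06),("gout2",(254,212),.06),("yel lug l",(366,200),.052),("yel lug2",(362,165),.052),("yel plate",(323,168),.01),("yel plate r",(295,53),.01)]:print(n,m(atz("wrist",p,z,o)).round(1))
E
```

```text
[0.5112 0.0838 0.231 ] [ 0.1 -0.7 -0.9  1.2  0.5 -0.4  0.4 -0.2]
tcp m [134.6  61.  248.5]
hinge [ 2.3 72.6 65. ]
g1 [26.  75.1 60. ]
g2 [120.5  -2.9  60. ]
gout1 [53.1 84.3 60. ]
gout2 [134.   11.5  60. ]
yel lug l [271.9  24.1  52. ]
yel lug2 [262.3  67.8  52. ]
yel plate [226.6  55.4  10. ]
yel plate r [183.5 197.   10. ]
```

```bash
python3 -m inch '[[[0,0,0.05,0,0,0,1],[0,0,0.1,0,0,0,1],[0,0,0.15,0,0,0,1],[0,0,0.19,0,0,0,1],[0,0,0.202,0,0,0,1],[0,0,0.202,0,0,0,1]]]'
python3 -m inch '[[[-0.02,-0.018,0,0,0,0,1],[-0.035,-0.032,0,0,0,0,1],[-0.041,-0.039,0,0,0,0,1],[-0.05,-0.045,0,0,0,0,1],[-0.059,-0.051,0,0,0,0,1],[-0.067,-0.059,0,0,0,0,1],[-0.075,-0.067,0,0,0,0,1],[-0.08,-0.074,0,0,0,0,1],[-0.084,-0.082,0,0,0,0,1],[-0.084,-0.082,0,0,0,0,1]]]'
```

```text
clock: 4.15
position: [0.6274, 0.1749, 0.0456]
ee_rot: [0.62, 0.785, -0.001, -0.0]
ft_force: [0.4, 0.4, 0.3]
grip_width: 0.003
grasp_force: 0.0
clock: 5.15
position: [0.5666, 0.0744, 0.046]
ee_rot: [0.62, 0.785, -0.001, -0.0]
ft_force: [0.6, -0.2, -1.1]
grip_width: -0.0
grasp_force: 0.0
```

```bash
python3 -m inch '[[[-0.003,-0.005,0,0,0,0,1],[-0.006,-0.01,0,0,0,0,1],[-0.007,-0.014,0,0,0,0,1],[-0.007,-0.014,0,0,0,0,1]]]'
python3 -m inch '[[[0,-0.002,0,0,0,0,1],[0,-0.004,0,0,0,0,1],[0,-0.004,0,0,0,0,1]]]'
```

```text
clock: 5.55
position: [0.5552, 0.0651, 0.0463]
ee_rot: [0.619, 0.785, -0.0, 0.0]
ft_force: [-0.4, -0.4, 0.2]
grip_width: -0.001
grasp_force: 0.0
clock: 5.85
position: [0.5518, 0.0645, 0.0464]
ee_rot: [0.619, 0.785, -0.0, 0.0]
ft_force: [1.1, -0.9, 0.0]
grip_width: -0.005
grasp_force: 0.3
```

```bash
python3 -m inch '[[[0,-0.002,0,0,0,0,1],[0,-0.004,0,0,0,0,1],[0,-0.004,0,0,0,0,1]]]'
python3 -m inch '[[[0,-0.002,0,0,0,0,1],[0,-0.004,0,0,0,0,1],[0,-0.004,0,0,0,0,1]]]'
```

```text
clock: 6.15
position: [0.5515, 0.0645, 0.047]
ee_rot: [0.619, 0.785, 0.003, 0.002]
ft_force: [19.0, 3.0, -13.9]
grip_width: 0.004
grasp_force: 9.4
clock: 6.45
position: [0.5512, 0.0646, 0.048]
ee_rot: [0.619, 0.785, 0.007, 0.005]
ft_force: [36.0, 7.4, -25.4]
grip_width: -0.001
grasp_force: 17.9
```

Contact at 36 N against the hard stop means the gate is shut. I'll back off, rise, and look at the holes.

```bash
python3 -m inch '[[[0,0.03,0,0,0,0,1],[0,0.03,0,0,0,0,1],[0,0.03,-0.05,0,0,0,1],[0,0.02,-0.1,0,0,0,1],[-0.03,0,-0.15,0,0,0,-1],[-0.07,-0.025,-0.18,0,0,0,-1],[-0.1,-0.025,-0.2,0,0,0,-1],[-0.1,-0.025,-0.2,0,0,0,-1],[-0.1,-0.025,-0.2,0,0,0,-1],[-0.1,-0.025,-0.2,0,0,0,-1]]]'
python3 - <<'E'
from h import *
o=sensors.get_obs();im=imaging.camera("wrist");cv2.imwrite("pics/w3.png",im)
print(o["position"],o["ee_rot"])
for p in ["upper_hole","lower_hole","pin"]:print(p,[(r,atz("wrist",r["pixel"],.052 if "h" in p else .08,o)) for r in spotter.look_for(p,"wrist")[:3]])
q=[.5112,.0838,.231];w=lambda X:Rn.from_euler('z',q[2]).apply(X)+[q[0],q[1],0]
print(w(np.array([0,-.09,.052])),proj("wrist",[w(np.array([0,-.09,.052]))],o))
E
```

```text
clock: 7.45
position: [0.5424, -0.039, 0.2454]
ee_rot: [0.619, 0.786, -0.0, -0.001]
ft_force: [0.7, -0.0, 0.7]
grip_width: 0.992
grasp_force: 0.0
[ 0.54238544 -0.03896786  0.24539101] [ 6.18799736e-01  7.85548357e-01 -2.50471207e-04 -7.76805853e-04]
upper_hole [({'pixel': [262.4, 95.0], 'conf': 0.97}, array([0.53064981, 0.04640351, 0.052     ])), ({'pixel': [504.6, 13.0], 'conf': 0.81}, array([0.75545938, 0.18570406, 0.052     ])), ({'pixel': [25.4, 291.9], 'conf': 0.69}, array([ 0.27666601, -0.275647  ,  0.052     ]))]
lower_hole [({'pixel': [243.9, 54.4], 'conf': 0.89}, array([0.50173939, 0.08164527, 0.052     ]))]
pin [({'pixel': [196.2, 288.9], 'conf': 0.86}, array([ 0.5056894 , -0.19259644,  0.08      ]))]
[ 0.5318056  -0.00380941  0.052     ] [[252.83479803 140.08751399]]
```

View pics/w3.png

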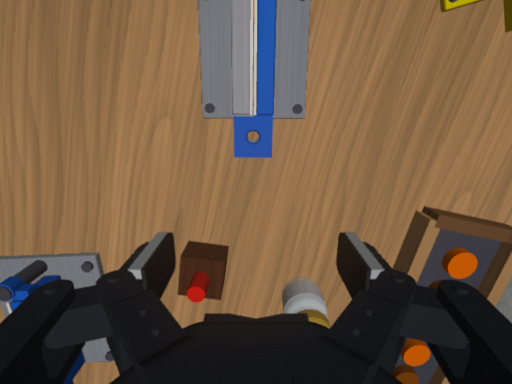

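The gate is shut, with the upper lug hole at (253,136) and the pin head at (197,294).

Run:
```python
from h import *
o=sensors.get_obs()
im=cv2.imread("pics/w3.png")
hsv=cv2.cvtColor(im,cv2.COLOR_BGR2HSV)
c=hsv[118:155,236:271];m=((c[...,0]>105)&(c[...,0]<125)&(c[...,1]>150)).astype(np.uint8)
k,l,st,ce=cv2.connectedComponentsWithStats(1-m);print([(s.tolist(),(x+[236,118]).round(1).tolist()) for s,x in zip(st,ce)])
B,G,R=[im[...,i].astype(int) for i in range(3)]
m=((R>150)&(G<60)&(B<70)).astype(np.uint8);m[:, :180]=0;m[:,215:]=0
k,l,st,ce=cv2.connectedComponentsWithStats(m);print(st[1:],ce[1:])
print("hole",atz("wrist",(253,136.3),.052,o),"pin",atz("wrist",(197.5,294.5),.08,o))
```

```text
[([0, 0, 35, 37, 1162], [253.0, 136.0]), ([11, 12, 13, 13, 133], [252.7, 136.0])]
[[187 287  18  15 216]] [[195.56018519 293.89351852]]
hole [5.31330726e-01 3.65044187e-04 5.20000000e-02] pin [ 0.50909748 -0.20029408  0.08      ]
```

```bash
python3 -m inch '[[[-0.045,-0.018,0.02,0,0,0,-1],[-0.09,-0.037,0.04,0,0,0,-1],[-0.135,-0.055,0.055,0,0,0,-1],[-0.165,-0.068,0.07,0,0,0,-1],[-0.181,-0.073,0.07,0,0,0,-1],[-0.181,-0.073,0.07,0,0,0,-1],[-0.181,-0.073,0.07,0,0,0,-1],[-0.181,-0.073,0.07,0,0,0,-1]]]'
python3 - <<'E'
from h import *
o=sensors.get_obs();im=imaging.camera("wrist");cv2.imwrite("pics/w4.png",im)
print(o["position"],o["ee_rot"])
B,G,R=[im[...,i].astype(int) for i in range(3)]
m=((R>150)&(G<60)&(B<70)).astype(np.uint8)
k,l,st,ce=cv2.connectedComponentsWithStats(m)
for s,c in zip(st[1:],ce[1:]):
    if s[4]>100: print(s,c,atz("wrist",c,.08,o))
p=spotter.look_for("pin_stand","wrist");print(p[:2])
E
```

```text
clock: 8.45
position: [0.5151, -0.2311, 0.1769]
ee_rot: [0.618, 0.786, 0.0, 0.0]
ft_force: [0.4, -0.3, -0.1]
grip_width: 1.003
grasp_force: 0.0
[ 0.51511887 -0.2310787   0.17686937] [6.18148292e-01 7.86061333e-01 4.21786385e-04 3.01652122e-04]
[239 145  27  28 586] [251.79010239 158.38737201] [ 0.50596025 -0.20060946  0.08      ]
[{'pixel': [248.9, 141.8], 'conf': 0.91}]
```

View pics/w4.png

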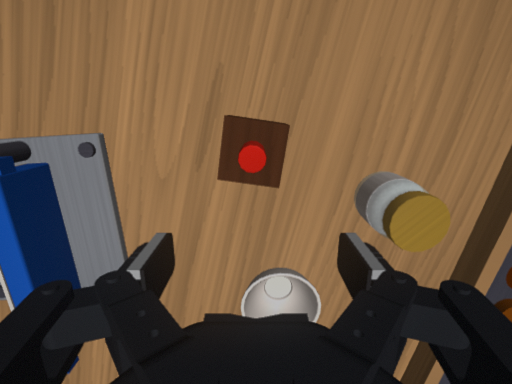

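The pin head is at (252,158), i.e. (0.506, -0.2006), with clear space around it. I'll descend and grip.

```bash
python3 -m inch '[[[0.032,-0.002,0.03,0,0,0,-1],[0.032,-0.002,0.06,0,0,0,-1],[0.032,-0.002,0.09,0,0,0,-1],[0.032,-0.002,0.111,0,0,0,-1],[0.032,-0.002,0.111,0,0,0,-1],[0.032,-0.002,0.111,0,0,0,-0.2],[0.032,-0.002,0.111,0,0,0,1],[0.032,-0.002,0.111,0,0,0,1],[0.032,-0.002,0.111,0,0,0,1],[0.032,-0.002,0.111,0,0,0,1]]]' 50
```

```text
clock: 9.55
position: [0.5053, -0.2028, 0.0663]
ee_rot: [0.619, 0.785, 0.0, 0.001]
ft_force: [-2.4, -0.6, 5.2]
grip_width: 0.271
grasp_force: 48.7
```

```bash
python3 -m inch '[[[0,0,-0.02,0,0,0,1],[0,0,-0.045,0,0,0,1],[0,0,-0.07,0,0,0,1],[0,0,-0.095,0,0,0,1],[0.03,0.015,-0.095,0,0,0,1],[0.065,0.032,-0.095,0,0,0,1],[0.1,0.049,-0.095,0,0,0,1],[0.13,0.064,-0.095,0,0,0,1],[0.145,0.071,-0.095,0,0,0,1],[0.145,0.071,-0.095,0,0,0,1]]]'
python3 -m inch '[[[0,0,0,0,0,0,1],[0,0,0,0,0,0,1]]]'
python3 - <<'E'
from h import *
o=sensors.get_obs();im=imaging.camera("wrist");cv2.imwrite("pics/w5.png",im)
print(o["position"],o["ee_rot"])
hsv=cv2.cvtColor(im,cv2.COLOR_BGR2HSV)
bl=((hsv[...,0]>100)&(hsv[...,0]<130)&(hsv[...,1]>140)).astype(np.uint8)
u,v=proj("wrist",[.5313,.0004,.052],o)[0].astype(int);print(u,v)
k,l,st,ce=cv2.connectedComponentsWithStats(1-bl)
for s,c in zip(st,ce):
    if 60<s[4]<2500: print(s,c,atz("wrist",c,.052,o))
E
```

```text
clock: 10.55
position: [0.5404, -0.0418, 0.1607]
ee_rot: [0.618, 0.787, 0.001, -0.0]
ft_force: [1.5, -0.1, -0.8]
grip_width: 0.266
grasp_force: 49.1
clock: 10.75
position: [0.5399, -0.0466, 0.1603]
ee_rot: [0.62, 0.785, -0.0, 0.0]
ft_force: [-0.9, 0.4, -1.3]
grip_width: 0.266
grasp_force: 49.0
[ 0.53988576 -0.04656402  0.16027905] [ 6.20064275e-01  7.84550932e-01 -3.31659816e-04  1.40805048e-04]
257 137
[248 129  17  17 223] [256.19730942 136.78026906] [0.53050067 0.00053428 0.052     ]
```

View pics/w5.png

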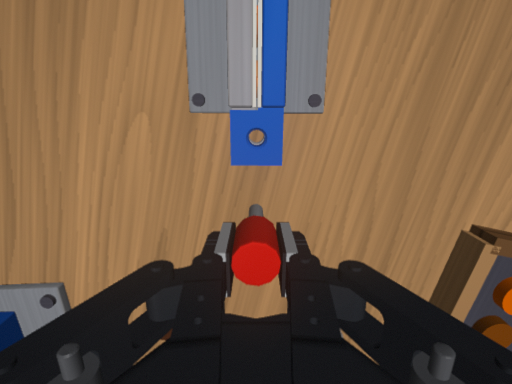

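The pin is held upright and visible: head top about (256,265), tip near (256,208). The hole is at (256,137), i.e. (0.5305, 0.0005).

Run:
```python
from h import *
o=sensors.get_obs();im=cv2.imread("pics/w5.png")
B,G,R=[im[...,i].astype(int) for i in range(3)]
m=((R>110)&(G<70)&(B<70));m[:200]=0;m[:,:220]=0;m[:,295:]=0
br=m&(R>R[m].max()-25)
for k in (m,br):
    y,x=np.nonzero(k);print(x.min(),x.max(),y.min(),y.max(),x.mean(),y.mean())
r=Rn.from_euler('z',.231)
ex=lambda z:np.array([.5305,.0005,z])
# model: pin axis at tcp + d along tool x (mould y)
for d in (0,.002,.004):
    P=np.array(o["position"])+d*np.array([-.229,.973,0])
    zt=o["position"][2]+.0137
    a=np.linspace(0,2*np.pi,60);c=np.c_[.012*np.cos(a),.012*np.sin(a),0*a]+[P[0],P[1],zt]
    q=proj("wrist",c,o);print(d,q.min(0).round(1),q.max(0).round(1),"tip",proj("wrist",[P[0],P[1],zt-.078],o).round(1))
g=cv2.cvtColor(im,cv2.COLOR_BGR2GRAY)[198:222,248:266];print(g[::2,::2])
```

```text
231 280 216 285 257.0517522412388 253.48207008964954
232 279 242 284 255.58834586466165 263.234335839599
0 [226.9 244.1] [279.2 290.1] tip [[253.9 209. ]]
0.002 [226.8 240. ] [279.3 286.5] tip [[253.9 206.4]]
0.004 [226.7 235.9] [279.4 282.8] tip [[253.9 203.8]]
[[124 119 116 115 118 118 125 127 131]
 [122 119 115 116 119 119 126 127 132]
 [120 118 116 117 120 120 126 129 132]
 [119 118 105  96  94 107 127 131 131]
 [118  86  71  81  88  90  90 129 131]
 [118  62  73  83  87  92  86 104 131]
 [112  61  75  84  89  90  88  88 130]
 [103  63  75  85  89  92  88  81 129]
 [101  64  75  83  89  92  88  79 128]
 [ 84  58  56  55  62  63  66  67 114]
 [ 50  50  54  53  53  54  56  55  56]
 [ 50  52  52  53  53  55  55  57  56]]
```

```bash
python3 -m inch '[[[0.025,0.001,0,0,0,0,1],[0.046,0.001,0,0,0,0,1],[0.046,0.001,0.02,0,0,0,1],[0.046,0.001,0.035,0,0,0,1],[0.046,0.001,0.035,0,0,0,1],[0.046,0.001,0.042,0,0,0,1],[0.046,0.001,0.047,0,0,0,1],[0.046,0.001,0.052,0,0,0,1],[0.046,0.001,0.052,0,0,0,1]]]'
```

```text
clock: 11.7
position: [0.5301, -0.0002, 0.1078]
ee_rot: [0.619, 0.785, -0.0, -0.0]
ft_force: [-0.4, 0.3, -0.7]
grip_width: 0.264
grasp_force: 49.1
```

The tip is in the upper hole with no contact force, so I'll continue slowly.

```bash
python3 -m inch '[[[0,0,0.005,0,0,0,1],[0,0,0.01,0,0,0,1],[0,0,0.015,0,0,0,1],[0,0,0.02,0,0,0,1],[0,0,0.024,0,0,0,1],[0,0,0.024,0,0,0,1]]]'
python3 -m inch '[[[0,0,0.004,0,0,0,1],[0,0,0.008,0,0,0,1],[0,0,0.011,0,0,0,1],[0,0,0.011,0,0,0,1]]]'
```

```text
clock: 12.3
position: [0.53, -0.0001, 0.0836]
ee_rot: [0.619, 0.785, -0.0, -0.0]
ft_force: [0.4, -1.1, -1.6]
grip_width: 0.267
grasp_force: 49.1
clock: 12.7
position: [0.5301, -0.0001, 0.0728]
ee_rot: [0.619, 0.785, -0.0, -0.0]
ft_force: [-0.8, -0.8, -1.7]
grip_width: 0.266
grasp_force: 49.1
```

```bash
python3 -m inch '[[[0,0,0.001,0,0,0,1],[0,0,0.002,0,0,0,1],[0,0,0.002,0,0,0,1]]]'
python3 -m inch '[[[0,0,0.001,0,0,0,1],[0,0,0.0015,0,0,0,1],[0,0,0.0015,0,0,0,1]]]'
```

```text
clock: 13.0
position: [0.5307, -0.0001, 0.0722]
ee_rot: [0.619, 0.785, -0.0, 0.0]
ft_force: [-3.4, -1.1, 8.1]
grip_width: 0.266
grasp_force: 50.3
clock: 13.3
position: [0.531, -0.0, 0.072]
ee_rot: [0.619, 0.785, -0.0, 0.001]
ft_force: [-9.8, -2.9, 24.7]
grip_width: 0.267
grasp_force: 51.9
```

The head is seated: the force rises at z = 0.072, as predicted. Unload, release, rise and check.

```bash
python3 -m inch '[[[0,0,-0.003,0,0,0,1],[0,0,-0.003,0,0,0,0.3],[0,0,-0.003,0,0,0,-1],[0,0,-0.003,0,0,0,-1],[0,0,-0.003,0,0,0,-1],[0,0,-0.003,0,0,0,-1],[0,0,-0.03,0,0,0,-1],[0,0,-0.07,0,0,0,-1],[0,0,-0.1,0,0,0,-1],[0,0,-0.1,0,0,0,-1]]]'
python3 -m inch '[[[-0.02,0,-0.02,0,0,0,-1],[-0.03,0,-0.04,0,0,0,-1],[-0.03,0,-0.04,0,0,0,-1],[-0.03,0,-0.04,0,0,0,-1]]]'
python3 - <<'E'
from fit import *
o=sensors.get_obs();im=imaging.camera("wrist");cv2.imwrite("pics/w6.png",im)
print(o["position"],o["ee_rot"])
B,G,R=[im[...,i].astype(int) for i in range(3)]
m=((R>150)&(G<60)&(B<70)).astype(np.uint8)
k,l,st,ce=cv2.connectedComponentsWithStats(m)
for s,c in zip(st[1:],ce[1:]):
    if s[4]>100: print(s,c,atz("wrist",c,.086,o))
E
```

```text
clock: 14.3
position: [0.5325, 0.0003, 0.1739]
ee_rot: [0.619, 0.785, 0.002, 0.003]
ft_force: [0.2, 0.1, -0.3]
grip_width: 1.0
grasp_force: 0.0
clock: 14.7
position: [0.5371, -0.0291, 0.2091]
ee_rot: [0.619, 0.785, -0.0, -0.0]
ft_force: [-1.2, -0.7, -0.9]
grip_width: 1.0
grasp_force: 0.0
[ 0.53713385 -0.02914213  0.20913152] [ 6.19449992e-01  7.85036099e-01 -6.23041744e-05 -1.65972956e-04]
[244 142  25  25 478] [255.90794979 153.86192469] [0.53131974 0.00180675 0.086     ]
```

View pics/w6.png

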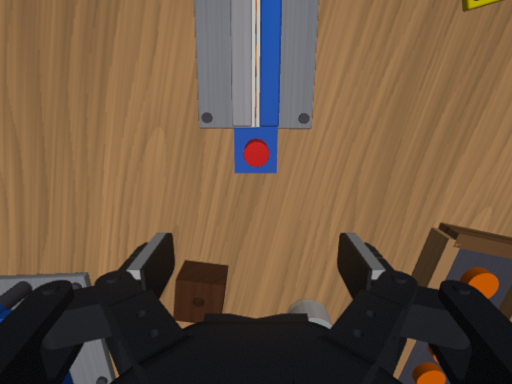

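The pin head sits at (256,154) on the blue lug, centred over the hole, and the halves are shut. Now I move to the squeeze point, descend and grip.

```bash
python3 -m inch '[[[0.04,0,0,0,0,0,-1],[0.08,0,0,0,0,0,-1],[0.115,0,0.02,0,0,0,-1],[0.122,0,0.06,0,0,0,-1],[0.122,0,0.1,0,0,0,-1],[0.122,0,0.135,0,0,0,-1],[0.122,0,0.155,0,0,0,-1],[0.122,0,0.168,0,0,0,-1],[0.122,0,0.168,0,0,0,-1],[0.122,0,0.168,0,0,0,-1]]]'
python3 -m inch '[[[0,0,0,0,0,0,-0.4],[0,0,0,0,0,0,0],[0,0,0,0,0,0,0.3],[0,0,0,0,0,0,1],[0,0,0,0,0,0,1],[0,0,0,0,0,0,1]]]' 30
```

```text
clock: 15.75
position: [0.5091, 0.0899, 0.0423]
ee_rot: [0.619, 0.785, 0.0, 0.0]
ft_force: [-0.1, 0.2, 0.5]
grip_width: 1.001
grasp_force: 0.0
clock: 16.35
position: [0.5087, 0.0891, 0.0425]
ee_rot: [0.62, 0.785, -0.0, 0.0]
ft_force: [-5.2, -1.6, 8.7]
grip_width: 0.522
grasp_force: 32.1
```

```bash
python3 -m inch '[[[0,0,-0.0005,0,0,0,1],[0,0,-0.0005,0,0,0,1],[0,0,-0.0005,0,0,0,1],[0,0,-0.0005,0,0,0,1],[0,0,-0.0005,0,0,0,1]]]' 70
python3 - <<'E'
from h import *
a=imaging.camera("scene");cv2.imwrite("pics/s7.png",cv2.resize(a[130:380,60:400],None,fx=2.2,fy=2.2))
print(sensors.get_obs()["grasp_force"])
E
```

```text
clock: 16.85
position: [0.5086, 0.0891, 0.0427]
ee_rot: [0.62, 0.785, -0.0, 0.0]
ft_force: [-6.6, -1.3, 7.7]
grip_width: 0.512
grasp_force: 72.7
72.74082899093628
```

View pics/s7.png

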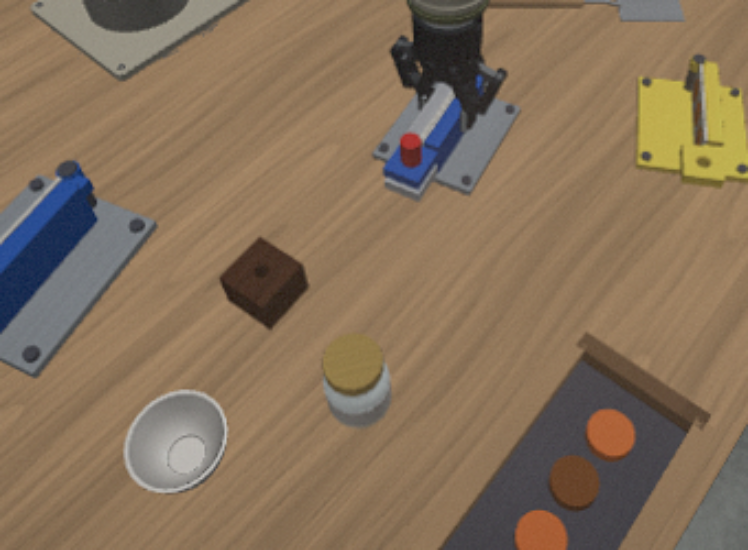

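The gripper is squeezing the shut halves at 73 N, and the pin stands seated on the lug at crop pixel (410,148). The jar and bowl look undisturbed. The spatula is only partly in the crop, and the arm never went near it. Handing in.

```bash
python3 -c "
from workcell import order;print(order.hand_in())"
```

```text
the job is handed in; nothing more can be done
None
```

The mould is shut, the pin is seated through both lugs and released, and the gripper was still squeezing the halves at about 73 N when I handed the job in at roughly 17 s; no verdict was returned.

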